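Hold the dark chamber's sprung lid half open

ROBOT

A 6-joint arm with a two-finger parallel gripper is mounted at the origin on the work surface; the furniture and walls round the work are solid. World frame = base frame: x ahead of the robot, y to its left, z up, the work surface at z = 0. Lengths are in m, angles in rad, forces in N, time in s.
With the tool pointing down it reaches from about 0.325 to 1 m from the base axis. Payload 5.1 kg.
Tool frame: the origin (TCP) lies midway between the tips of the shut fingers; the grasp point (between the pads) lies 19 mm behind it; z points along the fingers, y is the line along which they close (so a half turn about z gives the same grasp; the last joint's range is limited). The gripper opens to 85 mm and grips with 20 to 120 N. Pads are 22 mm wide; open, the fingers measure 114 mm over their backs; the gripper's body (76 mm by 85 mm) begins 54 mm behind the grasp point. The pads swing forward as they close: fully open they stand 13 mm farther back than shut.
Start: joints at [-1.415, 0.124, 1.65, -0, 1.367, -0.083], TCP at [0.154, -0.632, 0.231] pointing down, gripper open.
Joint ranges: [-2.61, 2.61], [-1.02, 2.33], [0.03, 2.71], [-1.35, 4.49], [0.32, 2.68], [-2.91, 2.91]. Speed limits (rad/s): [2.57, 2.57, 3.14, 3.14, 3.14, 3.14].

INTERFACE

Orientations are given as a unit quaternion [x, y, z, w].
In Python, from bench import ctrl, optics, observe gives the robot as it stands (ctrl), with the cameras (optics) and the readings as plain functions.
- The arm moves only by the tool nudge_tcp, called after "Emit:" as name([rows], argument=value, ...), one row to a line, values as JSON. Schema: {"type":"object","properties":{"ticks":{"type":"array","items":{"type":"array","prefixItems":[{"type":"array","items":{"type":"number"},"minItems":3,"maxItems":3},{"type":"array","items":{"type":"number"},"minItems":3,"maxItems":3},{"type":"number"}],"minItems":3,"maxItems":3},"minItems":1,"maxItems":8},"clamp_n":{"type":"number"},"only":{"type":"string"},"quiet":{"type":"boolean"},"lines":{"type":"string"}},"required":["ticks"],"additionalProperties":false}. ticks is a list of rows, 1 to 8 of them, each written [[dx, dy, dz], [rx, ry, rz], opening]: dx, dy, dz in shares of the most that a row can go, 1 being 50 mm, then a rotation vector rx, ry, rz in units of 0.2 rad, then the opening from 0.0 (shut) to 1.0 (fully open); each row shifts and turns the commanded pose from where the row before left it, along the tool's axes as they then stand; what a row does not reach is not made up. A row lasts 1/10 s, in which the tool goes at most 0.05 m and 0.15 rad, less where a joint would pass 70% of its speed; a pose out of reach is approached as far as the arm can. The fingers move at their own pace and stop on an object; clamp_n is the grip in N (left out, the last holds). Time passes only in rows, so rows that do not move let the fingers close. The tool returns the time, the measured TCP pose, the force, the opening and the grip force at its end. only (a regular expression) keeps the lines of the reply that match it, lines (a string "A,B") keeps lines A to B, and quiet returns only ok. Input that does not fit is refused with a message, and nothing moves.
- observe(): the state, without advancing time (a new reading comes with each control period).
- optics.grab_frame(name): name is "scene" or "top" or "wrist"; returns the picture (420x560x3 uint8, red, green, blue); there is no depth.
- optics.camera_info(name): a dict with "fx", "fy", "cx", "cy" (pixels), "eye" and "orientation" of the camera in the world. Camera axes: x right, y down, z forward; pixel columns grow to the right and rows downward; lengths in m; the calibration is good to about 2 mm. A picture is of the moment at which its call begins: read the wrist's pose just before it. camera_info takes no time and is no camera call; for the wrist camera it gives the pose at the moment of the call.
- ctrl.job_done(): hands the job in; it is judged then, once.
The state is a dict: "time": time; "qpos": joint angles; "qd": joint speeds; "effort": joint torques, N m; "tool_pos": TCP position; "eef_rot": TCP orientation; "contact_force": force on the tool from outside, world axes, zero at the start; "torque": the same for the moment, N m; "opening": opening from 0.0 (shut) to 1.0 (fully open); "gripper_force": force on a finger pad.
Only numpy, scipy, OpenCV 4.12 (cv2) and the standard library are available. Lean on these libraries where they do the work, as an engineer would, in place of code of your own. Each camera call takes 0.05 s, during which the arm holds its last target. There are 200 camera calls.

TASK

My colleague is about to lift the light-sensitive vial out of the dark sample chamber. Release the lid by pressing the aluminium plunger on the chamber's deck all the way down to its stop and letting it come back up, then lift the lid by its bar handle and hold it half open, at 45 degrees - at no moment wider than 60, or the ceiling light falls on the sample. The lid pulls itself shut, so finish while still holding it there with the gripper, and leave the bottles and vial that stand round the chamber where they are.

Things in the scene. Friction and masses are not known exactly. Their poses are not given: they have to be found in the camera images.
- dark_chamber: Light-tight chamber fixed to the table: black box 160 (x) x 140 (y) x 80 mm high with a dark grey lid, and a dark grey deck 56 mm wide, 68 mm high along its -y side. Origin: centre of the box's underside. The front (lid's free edge, capped round port) faces its -x, roughly to the robot's left; the hinge runs along y at the back; the deck lies toward the robot.
- plunger (a joint): Spring plunger on the deck, travel straight down in m: 0 = up (rest), 0.008 = at its stop. Its spring pushes back with 3 N at rest, 5 N at the stop, and returns it when let go. From about 0.007 on it draws back the steel catch at the lid's side; while the catch is shut the lid cannot be lifted.
- plunger_top (a point): Centre of the top of the plunger's round aluminium head (27 mm across, 92 mm above the table at rest). z up. It stands 36 mm toward the front from the chamber's centre and 104 mm to its -y side, 32 mm beside the lid's edge.
- lid (a joint): Lid's opening angle in rad: 0 = shut, 0.785 = 45 degrees, 1.571 = upright. Once the catch lets go the lid springs ajar by itself to about 0.1 (6 degrees) and stays there; above that its spring and weight pull it down again (at 45 degrees about 3 N at the handle). The lid is a dark grey plate, 164 x 144 x 7 mm, 0.28 kg, handle near its free edge.
- lid_hinge (a point): Middle of the lid's hinge axis, at the back rim of the chamber, 83 mm above the table. Its axes are the chamber's: the hinge axis is its y; the lid opens by lifting its -x edge.
- lid_handle (a point): Middle of the lid's aluminium bar handle: round bar of 11 mm diameter, 90 mm long between two posts, along this point's y (parallel to the hinge); moves with the lid. z is the lid's outward normal. Bar axis 36 mm above the lid's top face; from the hinge axis 137 mm along the lid and 41.5 mm above it. The bar may turn between the finger pads.
- vial: Bystander: clear glass vial with white cap, 27 mm across, 52 mm high, standing loose in front of the chamber. Origin: centre of its underside.
- dark_bottle: Bystander: black bottle, 38 mm across, 90 mm high, standing loose in front of the chamber. Origin: centre of its underside.
- drop_bottle: Bystander: yellow dropper bottle with white nozzle, 28 mm across, 69 mm high, standing loose behind the chamber's hinge side. Origin: centre of its underside.

How it is judged:
On the way, in this order (a step that is already met when the one before it is completed fails the run):
1. the plunger is pressed down to its stop (value of joint plunger above 0.0072 m), for 0.1 s.
2. the plunger is up again and the lid has sprung free of its catch (value of joint plunger below 0.002 m and value of joint lid above 0.05 rad), for 0.1 s.
At the end, for the whole second after the job is handed in: The fingers hold the lid, still, at 45 degrees within 7 degrees, nothing else propping it; the plunger is up; the vial and the two bottles stand within 30 mm of where they were (value of joint lid between 0.663 and 0.907 rad and velocity of joint lid between -0.1 and 0.1 rad/s and contact force between the fingers and lid above 0.5 N and value of joint plunger below 0.002 m and distance of each of vial, dark_bottle, drop_bottle from where it was at the start of the episode below 0.03 m and contact force between lid and vial below 0.1 N and contact force between lid and dark_bottle below 0.1 N and contact force between lid and drop_bottle below 0.1 N); the arm keeps its last pose, push and grip.
It fails at once if the lid is opened wider than 60 degrees (value of joint lid above 1.05 rad).
It fails at once if a vial or bottle beside the chamber is knocked over or shoved away (distance of any of vial, dark_bottle, drop_bottle from where it was at the start of the episode above 0.03 m or angle between any of vial, dark_bottle, drop_bottle's own z axis and vertical above 0.5 rad).
It also fails if it takes over 40 s, if anything falls off the work surface, if the arm or the gripper's body presses on something with over 40 N, if the wrist force passes 120 N, or if a joint passes its speed limit or range.

## Working session

There is one attempt and no reset: what is moved stays moved. The work goes in short steps, Python scripts to look and compute and a tool call to move; the robot and the scene stay as the last step left them, time stands still between calls to the robot, and variables do not carry over. Pictures are saved under pics/ and viewed, at most 10 in all, crops included, and the job is handed in when it is done.

```bash
ls; mkdir -p pics; python3 - <<'E'
from bench import ctrl, optics, observe
import cv2
s=observe();print(s)
for n in("scene","top"):
    f=optics.grab_frame(n);cv2.imwrite(f"pics/{n}0.png",f[:,:,::-1]);print(n,optics.camera_info(n))
E
```

```text
bench.py
pics
{'time': 0.0, 'qpos': array([-1.41460730e+00,  1.24521417e-01,  1.65168468e+00, -1.89095725e-05,
        1.36750243e+00, -8.26205550e-02]), 'qd': array([-0.00139985, -0.00013518, -0.00039372, -0.00083594, -0.00156417,
        0.00015711]), 'effort': array([-2.97428860e-04, -4.23615110e+01, -3.65451944e+01, -9.51652146e-05,
        7.04191625e-03,  1.99355242e-06]), 'tool_pos': array([ 0.15361255, -0.6309532 ,  0.23003615]), 'eef_rot': array([ 9.92878930e-01,  1.19123093e-01, -4.81584307e-05, -1.05688112e-03]), 'contact_force': array([0.65821793, 0.20888002, 0.25365566]), 'torque': array([ 0.01378348, -0.05019203,  0.03618745]), 'gripper_force': 0.0, 'opening': 1.00041854615589}
scene {'fx': 457.9335845135908, 'fy': 457.9335845135908, 'cx': 286.23170099639964, 'cy': 208.2732044307037, 'eye': array([0.11964411, 0.70234809, 0.71490626]), 'orientation': array([-0.22578018,  0.86561101, -0.4305085 ,  0.12001383])}
top {'fx': 489.10794778416107, 'fy': 489.10794778416107, 'cx': 286.99482144198777, 'cy': 204.65128660555766, 'eye': array([0.36189379, 0.00578883, 1.00342251]), 'orientation': array([ 0.70845097, -0.70027827,  0.06736055, -0.05630387])}
```

View pics/top0.png

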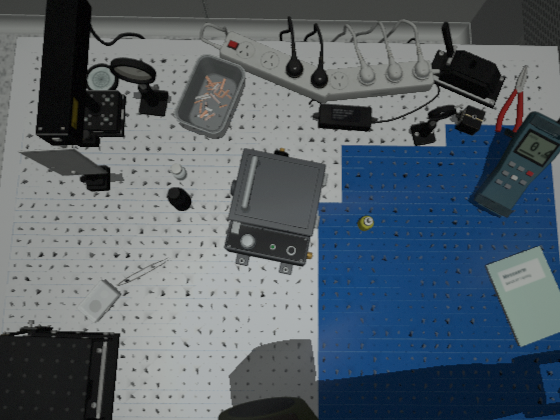

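View pics/scene0.png

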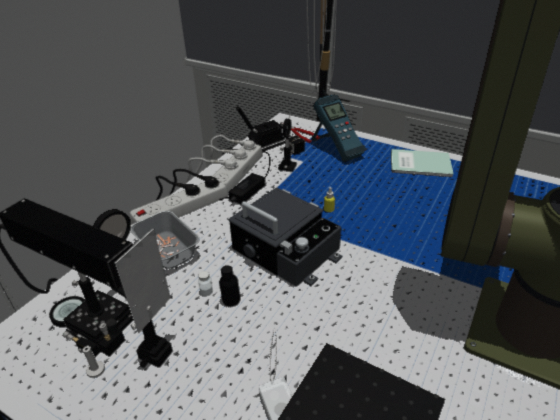

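The top view shows the chamber near (275,205), with the bar handle at about (248,182) toward the robot's left and the plunger at about (247,241). The vial is at (178,172), the dark bottle at (179,199) and the dropper at (366,223). In the scene view the bar runs about (245,208)-(275,230) and the plunger sits at (302,243).

```bash
python3 - <<'E'
import cv2,numpy as np
a=cv2.imread('pics/top0.png')[140:270,225:335];b=cv2.imread('pics/scene0.png')[180:290,225:345]
A=cv2.resize(a,None,fx=3.5,fy=3.5,interpolation=2);B=cv2.resize(b,None,fx=3.3,fy=3.3,interpolation=2)
o=np.zeros((460,800,3),np.uint8);o[:A.shape[0],:A.shape[1]]=A;o[:B.shape[0],400:400+B.shape[1]]=B
cv2.imwrite('pics/crop0.png',o)
for n in('top0','scene0'):
    im=cv2.imread(f'pics/{n}.png');g=im.min(2)
    x0,y0,x1,y1=(225,140,335,270) if n=='top0' else(228,185,345,290)
    for t in(90,110,130):
        m=(g[y0:y1,x0:x1]>t).astype(np.uint8)
        k,l,st,c=cv2.connectedComponentsWithStats(m)
        print(n,t,[(st[i].tolist(),(c[i]+[x0,y0]).round(1).tolist()) for i in range(1,k) if st[i,4]>25])
E
```

```text
top0 90 [([0, 0, 110, 102, 2854], [280.9, 162.2]), ([16, 16, 16, 52, 284], [248.9, 181.7]), ([67, 71, 27, 59, 498], [311.6, 250.7]), ([6, 81, 10, 13, 94], [235.4, 226.9]), ([16, 94, 14, 14, 139], [247.2, 240.5]), ([61, 106, 10, 9, 42], [290.7, 250.3]), ([0, 109, 66, 21, 688], [250.7, 263.0])]
top0 110 [([0, 0, 110, 102, 2731], [281.1, 161.6]), ([17, 16, 15, 51, 203], [249.1, 181.3]), ([67, 74, 27, 56, 441], [311.1, 251.9]), ([6, 82, 9, 12, 76], [235.4, 227.2]), ([16, 94, 13, 13, 111], [247.1, 240.5]), ([62, 106, 9, 9, 32], [291.0, 250.1]), ([0, 109, 56, 21, 605], [249.5, 262.9])]
top0 130 [([0, 0, 110, 100, 2564], [281.1, 160.9]), ([18, 17, 13, 49, 110], [249.1, 181.3]), ([7, 82, 8, 11, 61], [235.4, 227.0]), ([67, 88, 26, 42, 390], [310.8, 254.0]), ([17, 96, 11, 10, 85], [247.1, 240.3]), ([0, 109, 55, 21, 580], [249.4, 262.9])]
scene0 90 [([14, 0, 37, 37, 361], [260.6, 200.9]), ([0, 14, 15, 20, 160], [233.2, 208.8]), ([0, 35, 117, 70, 2351], [286.4, 273.5]), ([68, 52, 12, 9, 83], [301.6, 241.2]), ([53, 56, 10, 7, 44], [285.6, 243.8])]
scene0 110 [([15, 0, 36, 36, 303], [260.5, 200.3]), ([0, 14, 15, 20, 139], [232.9, 208.6]), ([0, 35, 117, 70, 2253], [286.6, 273.6]), ([69, 53, 11, 8, 71], [301.7, 241.1]), ([53, 56, 10, 7, 37], [285.9, 243.8])]
scene0 130 [([15, 0, 34, 36, 243], [260.0, 199.7]), ([0, 16, 14, 17, 123], [232.7, 209.0]), ([0, 36, 4, 27, 61], [228.8, 235.6]), ([69, 53, 10, 7, 59], [301.6, 241.0]), ([54, 56, 8, 6, 26], [285.7, 243.7]), ([0, 56, 117, 49, 2056], [288.8, 275.0])]
```

View pics/crop0.png

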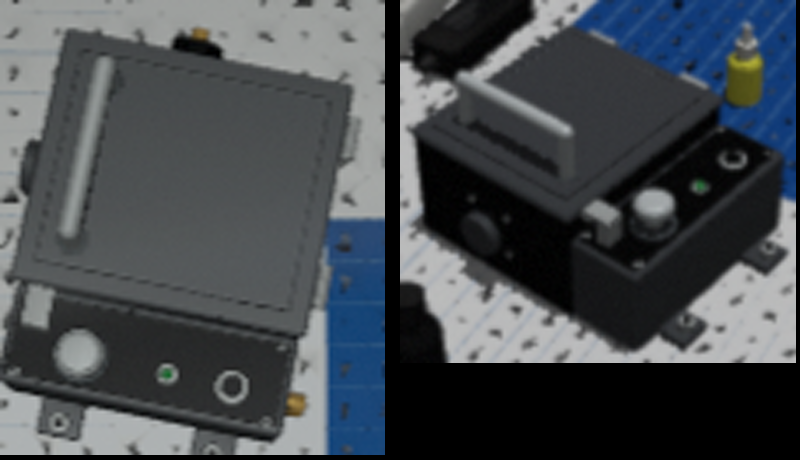

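The crop shows the bar from (255,157) to (244.4,207) in the top view, and (243.8,203) to (276.5,220.3) in the scene view. The plunger head is at (247,240.4) and (302,240.8), and a catch block stands beside it.

```bash
cat > h.py <<'E'
import numpy as np
from scipy.spatial.transform import Rotation as R
from bench import ctrl, optics, observe
def ray(ci,p):
    d=R.from_quat(ci['orientation']).apply([(p[0]-ci['cx'])/ci['fx'],(p[1]-ci['cy'])/ci['fy'],1]);return np.array(ci['eye']),d/np.linalg.norm(d)
def tri(rs):
    A=sum(np.eye(3)-np.outer(d,d) for e,d in rs);b=sum((np.eye(3)-np.outer(d,d))@e for e,d in rs)
    x=np.linalg.solve(A,b);return x,[round(1000*np.linalg.norm((np.eye(3)-np.outer(d,d))@(x-e)),1) for e,d in rs]
def onz(r,z): e,d=r;return e+d*(z-e[2])/d[2]
def rel(p,q=None):
    "offset in tool axes from the present TCP to p"
    s=observe();return R.from_quat(s['eef_rot']).inv().apply(np.array(p)-s['tool_pos'])
E
python3 - <<'E'
from h import *
T=optics.camera_info('top');S=optics.camera_info('scene')
for n,a,b in(('barfar',(255,157),(243.8,203)),('barnear',(244.4,207.1),(276.5,220.3)),('plunger',(247.1,240.3),(301.8,240.9))):
    print(n,*tri([ray(T,a),ray(S,b)]))
a=onz(ray(T,(255,157)),.126);b=onz(ray(T,(244.4,207.1)),.126);print(a,b,np.linalg.norm(a-b),np.arctan2(*(a-b)[1::-1]))
print(onz(ray(T,(247.1,240.3)),.092))
for p in((178,172),(179,199),(366,223)):print(onz(ray(T,p),.06))
print(optics.camera_info('wrist'))
E
```

```text
barfar [0.60528029 0.05264314 0.12628238] [np.float64(0.7), np.float64(0.7)]
barnear [0.51154687 0.0701317  0.12582563] [np.float64(0.2), np.float64(0.2)]
plunger [0.45445251 0.06600569 0.09022263] [np.float64(0.5), np.float64(0.5)]
[0.6060568  0.05297202 0.126     ] [0.51169015 0.07019348 0.126     ] 0.09592519744437566 -0.180508772919772
[0.45471898 0.06606831 0.092     ]
[0.5915732  0.20777007 0.06      ]
[0.5373674  0.20317293 0.06      ]
[ 0.49456392 -0.1627179   0.06      ]
{'fx': 342.1822769499331, 'fy': 342.1822769499331, 'cx': 286.9424302235557, 'cy': 205.492933140631, 'eye': array([ 0.23198358, -0.61122333,  0.37270403]), 'orientation': array([ 0.7763272 , -0.60980591, -0.09919487,  0.1249528 ])}
```

Careful with the scale: shifts go in shares of 50 mm and turns go in units of 0.2 rad. That gives: 0.14 rad is 0.7.

Emit:
nudge_tcp([
  [[0,0,0],[0,0,0.7],0],
  [[0,0,0],[0,0,0.7],0],
  [[0,0,0],[0,0,0.7],0],
  [[0,0,0],[0,0,0],0],
])

```text
time: 0.5
tool_pos: [0.1536, -0.6312, 0.2306]
eef_rot: [0.996, -0.09, -0.0, -0.001]
contact_force: [-0.9, -0.3, 0.1]
opening: 0.328
gripper_force: 0.0
```

```bash
python3 - <<'E'
from h import *
T=optics.camera_info('top')
c=[onz(ray(T,p),.0865) for p in((245,148.6),(325.6,164.3),(312.1,235.1),(228.4,220))]
print(np.array(c).mean(0))
for i in range(4):
    d=c[(i+1)%4]-c[i];print(d,np.linalg.norm(d),np.arctan2(d[1],d[0]))
print(R.from_quat(observe()['eef_rot']).as_matrix().round(3))
print(rel([.4545,.066,.23]))
E
```

```text
[0.54948576 0.01003586 0.0865    ]
[-2.91289706e-02 -1.56513074e-01 -1.11022302e-16] 0.15920062596314474 -1.7548031376837365
[-1.37919293e-01  2.59792171e-02  1.11022302e-16] 0.14034475795077184 2.955408865677808
[0.02675958 0.15835108 0.        ] 0.1605962031777333 1.4033890046486688
[ 0.14028868 -0.02781723  0.        ] 0.14301997333763514 -0.19574655423219925
[[ 0.984 -0.18  -0.   ]
 [-0.18  -0.984  0.001]
 [-0.    -0.001 -1.   ]]
[ 0.17048715 -0.73999214  0.00135496]
```

Converted, -0.0463 m is -0.926, 0.0107 m is 0.214.

Emit:
nudge_tcp([
  [[0.214,-0.926,0],[0,0,0],0],
  [[0.214,-0.926,0],[0,0,0],0],
  [[0.214,-0.926,0],[0,0,0],0],
  [[0.214,-0.926,0],[0,0,0],0],
  [[0.214,-0.926,0],[0,0,0],0],
  [[0.214,-0.926,0],[0,0,0],0],
  [[0.214,-0.926,0],[0,0,0],0],
  [[0.214,-0.926,0],[0,0,0],0],
])

```text
time: 1.3
tool_pos: [0.3049, -0.2808, 0.2312]
eef_rot: [0.996, -0.089, 0.0, 0.0]
contact_force: [0.1, 0.2, 0.4]
opening: 0.0
gripper_force: 0.0
```

Emit:
nudge_tcp([
  [[0.214,-0.926,0],[0,0,0],0],
  [[0.214,-0.926,0],[0,0,0],0],
  [[0.214,-0.926,0],[0,0,0],0],
  [[0.214,-0.926,0],[0,0,0],0],
  [[0.214,-0.926,0],[0,0,0],0],
  [[0.214,-0.926,0],[0,0,0],0],
  [[0.214,-0.926,0],[0,0,0],0],
  [[0,0,0],[0,0,0],0],
])

```text
time: 2.1
tool_pos: [0.4375, 0.0272, 0.2312]
eef_rot: [0.996, -0.085, -0.0, -0.001]
contact_force: [-0.6, -1.3, -0.2]
opening: -0.003
gripper_force: 0.0
```

```bash
python3 - <<'E'
from h import *
import cv2
print(rel([.4545,.066,.23]))
print(optics.camera_info('wrist'));cv2.imwrite('pics/w1.png',optics.grab_frame('wrist')[:,:,::-1])
E
```

```text
[ 0.01019871 -0.04109704  0.00124962]
{'fx': 342.1822769499331, 'fy': 342.1822769499331, 'cx': 286.9424302235557, 'cy': 205.492933140631, 'eye': array([0.51695281, 0.01417325, 0.37367633]), 'orientation': array([-0.6363047 ,  0.75470942,  0.1225773 , -0.1024931 ])}
```

View pics/w1.png

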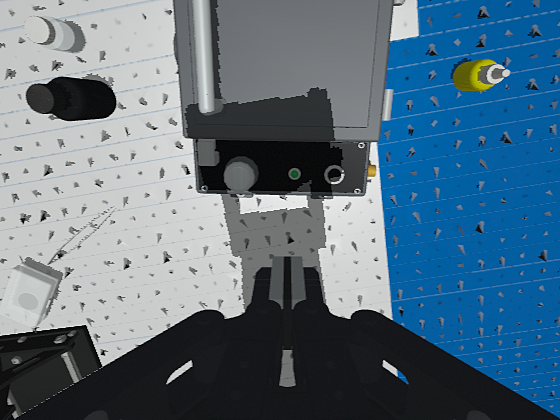

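In the wrist view the plunger head is at (241,173), the bar's near end at (208,108), and the bar leaves the frame at about (199,0).

```bash
python3 - <<'E'
from h import *
import cv2
im=cv2.imread('pics/w1.png');g=im.min(2)
m=(g[150:200,218:265]>75).astype(np.uint8);k,l,st,c=cv2.connectedComponentsWithStats(m);print(st[1:],c[1:]+[218,150])
for r in(5,50,95):
    x=np.where(g[r,185:225]>115)[0]+185;print(r,x.min(),x.max(),x.mean())
W=optics.camera_info('wrist');T=optics.camera_info('top')
for p in((241,173),(241,175)):print(onz(ray(W,p),.092),tri([ray(W,p),ray(T,(247.1,240.3))]))
a,b=[onz(ray(W,p),.1245) for p in((199.5,5),(206.5,95))]
print(a,b,np.arctan2(*(a-b)[1::-1]))
print(tri([ray(W,(208,110)),ray(T,(244.4,207.1))]))
print(rel([.4545,.066,.092]))
E
```

```text
[[   0   12   47   38 1037]] [[239.29797493 182.25747348]]
5 193 208 200.5
50 195 210 202.5
95 198 223 207.05882352941177
[0.45906698 0.0611634  0.092     ] (array([0.4559721 , 0.06574176, 0.07439337]), [np.float64(1.6), np.float64(1.6)])
[0.45738465 0.06153062 0.092     ] (array([0.45537457, 0.06526913, 0.07992045]), [np.float64(1.7), np.float64(1.7)])
[0.57795603 0.05821811 0.1245    ] [0.52374731 0.06724813 0.1245    ] -0.16506325076577394
(array([0.51372773, 0.07106199, 0.11400331]), [np.float64(0.0), np.float64(0.0)])
[ 0.01046265 -0.04332213  0.13900902]
```

Emit:
nudge_tcp([
  [[0.12,-0.42,0],[0,0,0],0],
  [[0.126,-0.412,0],[0,0,0],0],
  [[0,0,0.8],[0,0,0],0],
  [[0,0,0.8],[0,0,0],0],
  [[0,0,0.6],[0,0,0],0],
  [[0,0,0.24],[0,0,0],0],
  [[0,0,0],[0,0,0],0],
  [[0,0,0],[0,0,0],0],
])

```text
time: 2.95
tool_pos: [0.4573, 0.0608, 0.1108]
eef_rot: [0.996, -0.091, 0.001, -0.0]
contact_force: [0.3, -0.7, 0.7]
opening: -0.003
gripper_force: 0.0
```

```bash
python3 - <<'E'
from h import *
print(rel([.456,.064,.092]))
E
```

```text
[-0.00192037 -0.00289904  0.01878306]
```

Converted, 0.008 m is 0.16, 0.004 m is 0.08.

Emit:
nudge_tcp([
  [[-0.02,-0.04,0.16],[0,0,0],0],
  [[0,0,0.16],[0,0,0],0],
  [[0,0,0.08],[0,0,0],0],
  [[0,0,0.08],[0,0,0],0],
  [[0,0,0],[0,0,0],0],
])

```text
time: 3.45
tool_pos: [0.4562, 0.0636, 0.0856]
eef_rot: [0.996, -0.09, 0.0, -0.0]
contact_force: [0.1, 0.5, 3.9]
opening: 0.001
gripper_force: 2.1
```

Emit:
nudge_tcp([
  [[0,0,0.04],[0,0,0],0],
  [[0,0,0.04],[0,0,0],0],
  [[0,0,0],[0,0,0],0],
  [[0,0,0],[0,0,0],0],
])

```text
time: 3.85
tool_pos: [0.4564, 0.0636, 0.0837]
eef_rot: [0.996, -0.09, 0.0, -0.0]
contact_force: [-6.4, 0.3, 15.4]
opening: 0.001
gripper_force: 8.0
```

Emit:
nudge_tcp([
  [[0,0,0],[0,0,0],0],
  [[0,0,0],[0,0,0],0],
  [[0,0,-0.6],[0,0,0],0],
  [[0,0,-1],[0,0,0],0],
  [[0,0,-1],[0,0,0],1],
  [[0,0,-0.6],[0,0,0],1],
  [[0,0,0],[0,0,0],1],
  [[0,0,0],[0,0,0],1],
])

```text
time: 4.65
tool_pos: [0.4557, 0.0635, 0.2412]
eef_rot: [0.996, -0.09, 0.0, -0.0]
contact_force: [0.0, -0.3, -0.6]
opening: 0.68
gripper_force: 0.0
```

```bash
python3 - <<'E'
from h import *
import cv2
print(rel([.5576,.0566,.119]))
o=[cv2.resize(optics.grab_frame(n)[y:y+150,x:x+200,::-1],None,fx=2,fy=2) for n,x,y in(('scene',180,150),('top',180,120))]
cv2.imwrite('pics/c2.png',cv2.hconcat(o))
E
```

```text
[ 0.10145969 -0.01156691  0.12225151]
```

View pics/c2.png

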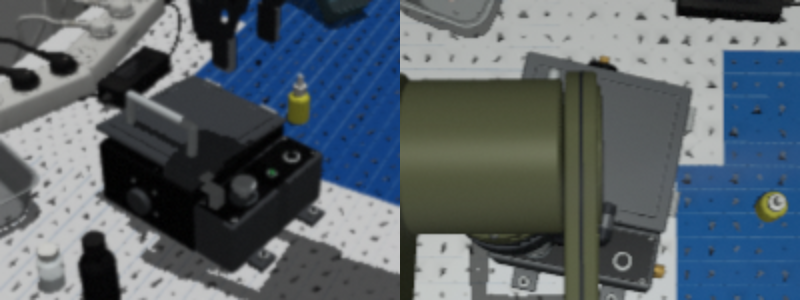

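The scene crop shows the lid sprung ajar and the plunger up, with the bar ends now at about (245,198.5) and (277.5,213.5). The bystanders stand undisturbed.

Converted, 0.035 m is 0.7, 0.0315 m is 0.63.

Emit:
nudge_tcp([
  [[0.7,-0.08,0],[0,0,0],1],
  [[0.7,-0.08,0],[0,0,0],1],
  [[0.63,-0.072,0],[0,0,0],1],
  [[0,0,0.6],[0,0,0],1],
  [[0,0,0.6],[0,0,0],1],
  [[0,0,0],[0,0,0],1],
  [[0,0,0],[0,0,0],1],
])

```text
time: 5.45
tool_pos: [0.5564, 0.0566, 0.1793]
eef_rot: [0.996, -0.09, -0.002, 0.0]
contact_force: [1.1, 0.3, 0.0]
opening: 1.0
gripper_force: 0.0
```

```bash
python3 - <<'E'
from h import *
import cv2
print(rel([.5576,.0566,.119]))
cv2.imwrite('pics/w3.png',optics.grab_frame('wrist')[:,:,::-1])
E
```

```text
[ 0.00147142 -0.00026148  0.06031121]
```

View pics/w3.png

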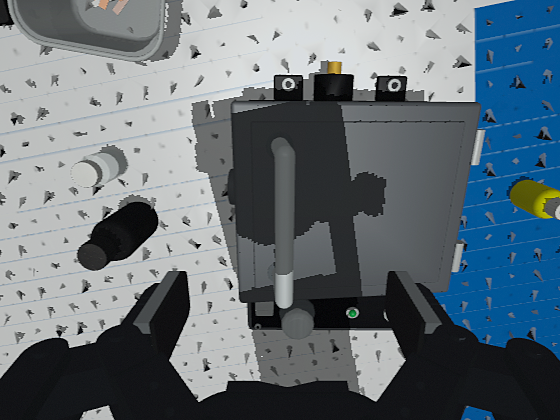

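The wrist view shows the bar from (282,143) to (285,303), centred between the open fingers.

```bash
python3 - <<'E'
from h import *
W=optics.camera_info('wrist');S=optics.camera_info('scene')
e=[]
for a,b in(((282,141),(245,198.5)),((285,305),(277.5,213.5))):
    e.append(tri([ray(W,a),ray(S,b)]));print(e[-1],onz(ray(W,a),.138))
m=(e[0][0]+e[1][0])/2;print(m,rel(m-[0,0,.019]))
E
```

```text
(array([0.60876742, 0.04770297, 0.13296173]), [np.float64(4.0), np.float64(4.0)]) [0.61252881 0.05003252 0.138     ]
(array([0.51173948, 0.06627292, 0.1403376 ]), [np.float64(0.9), np.float64(0.9)]) [0.51095047 0.06717806 0.138     ]
[0.56025345 0.05698795 0.13664966] [ 0.00272204 -0.00087924  0.06360964]
```

Converted, 0.003 m is 0.06, 0.02 m is 0.4.

Emit:
nudge_tcp([
  [[0.06,-0.012,0.4],[0,0,0],1],
  [[0,0,0.4],[0,0,0],1],
  [[0,0,0.3],[0,0,0],1],
  [[0,0,0.12],[0,0,0],1],
  [[0,0,0],[0,0,0],1],
  [[0,0,0],[0,0,0],0.3],
  [[0,0,0],[0,0,0],0],
  [[0,0,0],[0,0,0],0],
], clamp_n=40)

```text
time: 6.3
tool_pos: [0.5613, 0.0567, 0.1214]
eef_rot: [0.996, -0.09, 0.001, -0.0]
contact_force: [-0.4, -0.7, -0.9]
opening: 0.519
gripper_force: 0.0
```

Emit:
nudge_tcp([
  [[0,0,0],[0,0,0],0],
  [[0,0,0],[0,0,0],0],
  [[0,0,0],[0,0,0],0],
  [[0,0,0],[0,0,0],0],
  [[0,0,0],[0,0,0],0],
])

```text
time: 6.8
tool_pos: [0.561, 0.0574, 0.1208]
eef_rot: [0.996, -0.091, 0.0, -0.001]
contact_force: [-0.6, 5.0, 2.4]
opening: 0.109
gripper_force: 39.1
```

Converted, -0.0075 m is -0.15, -0.0066 m is -0.132.

Emit:
nudge_tcp([
  [[0,0.072,-0.15],[0,0,0],0],
  [[0,0.072,-0.15],[0,0,0],0],
  [[0,0.084,-0.132],[0,0,0],0],
  [[0,0.084,-0.132],[0,0,0],0],
  [[0,0.102,-0.13],[0,0,0],0],
  [[0,0.102,-0.13],[0,0,0],0],
  [[0,0,0],[0,0,0],0],
  [[0,0,0],[0,0,0],0],
])

```text
time: 7.6
tool_pos: [0.5563, 0.0326, 0.1622]
eef_rot: [0.996, -0.091, 0.0, -0.002]
contact_force: [-0.1, 7.4, 2.8]
opening: 0.111
gripper_force: 39.4
```

Emit:
nudge_tcp([
  [[0,0.116,-0.116],[0,0,0],0],
  [[0,0.116,-0.116],[0,0,0],0],
  [[0,0.13,-0.1],[0,0,0],0],
  [[0,0.13,-0.1],[0,0,0],0],
  [[0,0.14,-0.084],[0,0,0],0],
  [[0,0.14,-0.084],[0,0,0],0],
  [[0,0,0],[0,0,0],0],
  [[0,0,0],[0,0,0],0],
])

```text
time: 8.4
tool_pos: [0.5493, -0.0046, 0.1939]
eef_rot: [0.996, -0.09, 0.0, -0.003]
contact_force: [-4.4, 10.6, 9.9]
opening: 0.109
gripper_force: 39.6
```

```bash
python3 - <<'E'
from h import *
import cv2
s=observe();g=s['tool_pos']-.019*R.from_quat(s['eef_rot']).as_matrix()[:,2]
xc=np.array([-.18,-.984]);h=np.array([.5585,.0615])+.137*xc
u=(h-g[:2])@xc;v=g[2]-.083;print(u,v,np.hypot(u,v),np.degrees(np.arctan2(v,u)-np.arctan2(41.5,137)))
cv2.imwrite('pics/s4.png',cv2.resize(optics.grab_frame('scene')[130:310,160:400,::-1],None,fx=3,fy=3))
E
```

```text
0.07033146276244977 0.12991033692240833 0.14772680966432433 44.71697069853546
```

View pics/s4.png

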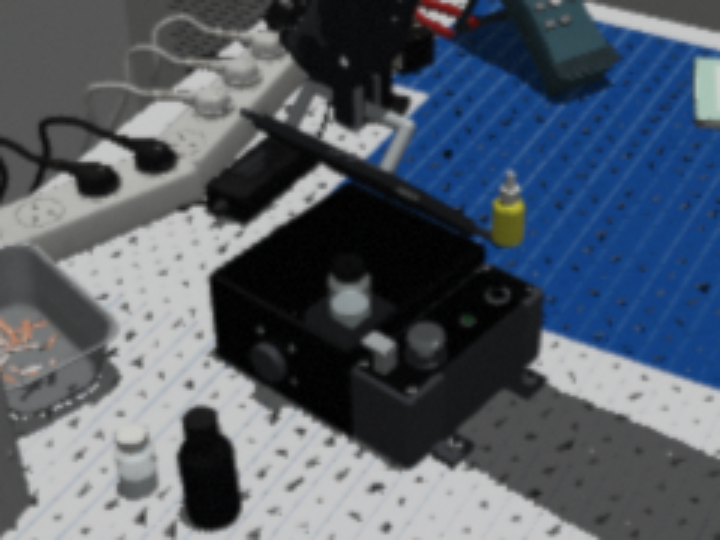

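The scene view shows the lid raised about half way in the gripper and seen almost edge-on, with its far free corner at crop (245,112), i.e. image (241.7,167.3). The plunger is up and the vial and bottles are standing. I'll check the angle from that corner.

```bash
python3 - <<'E'
from h import *
S=optics.camera_info('scene');W=optics.camera_info('wrist');y=-.183
yc=np.array([np.cos(y),np.sin(y),0]);xc=np.array([np.sin(y),-np.cos(y),0])
for h in([.5336,-.073,.083],[.535,-.069,.083]):
  for w in(.068,.072):
    e,d=ray(S,(241.7,167.3));p=e+d*((np.array(h)+w*yc-e)@yc)/(d@yc)
    u=-(p-h)@xc;v=p[2]-h[2];print(w,u,v,np.hypot(u,v),np.degrees(np.arctan2(v,u)-np.arctan2(2,162)))
s=observe();print(s['tool_pos'],s['contact_force'],s['gripper_force'],s['qd'].round(3))
E
```

```text
0.068 0.11401454860162949 0.11540499359369567 0.1622270934190534 44.63992940331904
0.072 0.1102942679568469 0.11205186116280459 0.15722736763739695 44.74558069228436
0.068 0.1092232292255113 0.1148611977734267 0.15850176199776086 45.733939492918914
0.072 0.10550294858072892 0.11150806534253584 0.15350869941362663 45.877761767530025
[ 0.54925956 -0.00447159  0.19384875] [-4.12617661 10.73279904  9.86817951] 39.64316546916962 [ 0.004  0.001 -0.     0.001 -0.003 -0.002]
```

Both estimates put the lid at about 45°, it is holding still, and the bystanders have not moved, so I'm handing in.

```bash
python3 -c "
from bench import ctrl, optics, observe
print(ctrl.job_done())"
```

```text
the job is handed in; nothing more can be done
None
```

I pressed the plunger to its stop and it came back up. The gripper now holds the lid still at about 45° (two estimates, 44.6–45.9°), the vial and bottles look undisturbed in the last picture, and the job is handed in; no verdict was returned.

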